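Set out the horse family by size

ROBOT

A 7-joint arm with a two-finger parallel gripper is mounted at the origin on the work surface. World frame = base frame: x ahead of the robot, y to its left, z up, the work surface at z = 0. Lengths are in m, angles in rad, forces in N, time in s.
With the tool pointing down it reaches from about 0.4 to 0.85 m from the base axis. Payload 4.5 kg.
Tool frame: the origin (TCP) lies midway between the tips of the shut fingers; the grasp point (between the pads) lies 19 mm behind it; z points along the fingers, y is the line along which they close (so a half turn about z gives the same grasp; the last joint's range is limited). The gripper opens to 88 mm and grips with 3 to 60 N. Pads are 18 mm wide; open, the fingers measure 123 mm over their backs; the gripper's body (75 mm by 187 mm) begins 45 mm behind the grasp point.
Start: joints at [-1.303, 0.689, -0.195, 1.565, 0.157, 0.902, -0.215], TCP at [0.145, 0.608, 0.239] pointing down, gripper open.
Joint ranges: [-3.01, 3.01], [-0.46, 2.08], [-1.47, 1.51], [0.13, 2.56], [-1, 4.14], [0.04, 2.09], [-2.66, 2.66]. Speed limits (rad/s): [2.57, 2.57, 3.14, 3.14, 3.14, 3.14, 3.14].

INTERFACE

Orientations are given as a unit quaternion [x, y, z, w].
In Python, from plant import r gives the robot as it stands.
- The arm moves only by the tool move_arm, never from a script. Its argument "targets" is a list that holds one entry, the list of rows, each a list of 7 numbers: the opening, from 0 (shut) to 1 (fully open), then the shift along the tool's x, y, z in mm, then the turn, a rotation vector about the tool's x, y, z in degrees. In form: [[[claw, dx, dy, dz, ax, ay, az], ...]]. A call has 1 to 10 rows; each row is the pose to reach, as a shift and turn from the pose commanded when the call began, along the tool's axes at that moment; what a row does not reach only later rows make up. A row lasts 1/8 s, in which the tool goes at most 62.5 mm and 10.7 degrees, less where a joint would pass 70% of its speed; a pose out of reach is approached as far as the arm can. A call with a gripper value outside its range is refused whole. The fingers move at their own pace and stop on an object; "newtons" is the grip in N (left out, the last holds). Time passes only in rows, so rows that repeat a pose let the fingers close. It gives the time, the measured TCP pose, the force, the opening and the grip force at its end, in the units of the state.
- r.get_state(): the state, without advancing time (a new reading comes with each control period).
- r.snapshot(name): name is "scene" or "top" or "wrist"; returns the picture (480x640x3 uint8, red, green, blue); there is no depth.
- r.camera_info(name): a dict with "fx", "fy", "cx", "cy" (pixels), "k1" (the pictures are not rectified: a ray, as slopes to the right and down, at radius r is drawn at 1 + k1 r^2 times it, then the intrinsics apply), "R" (3x3) and "t" (3): a world point X has camera coordinates R X + t. Camera axes: x right, y down, z forward; pixel columns grow to the right and rows downward; lengths in m; the calibration is good to about 2 mm. A picture is of the moment at which its call begins: read the wrist's pose just before it. camera_info takes no time and is no camera call; for the wrist camera it gives the pose at the moment of the call.
- r.finish_job(): hands the job in; it is judged then, once.
The state is a dict: "clock": time; "q": joint angles; "qd": joint speeds; "joint_torque": joint torques, N m; "tool_pos": TCP position; "eef_rot": TCP orientation; "contact_force": force on the tool from outside, world axes, zero at the start; "moment": the same for the moment, N m; "opening": opening from 0.0 (shut) to 1.0 (fully open); "finger_force": force on a finger pad.
Only numpy, scipy, OpenCV 4.12 (cv2) and the standard library are available. Lean on these libraries where they do the work, as an engineer would, in place of code of your own. Each camera call takes 0.05 s, during which the arm holds its last target. There are 200 camera calls.

TASK

Set out the three wooden horses on the long display board: one upright on the middle of each inlaid square, in order of size with the tallest nearest the tall post, all facing squarely towards the board's front edge (the robot's side). Put the paint jar that is standing on one of the squares upright on the middle of the round cork mat. Knock nothing over and leave everything else where it is.

Things in the scene. Friction and masses are not known exactly. Their poses are not given: they have to be found in the camera images.
- board: fixed dark wooden display board, 160 mm (x) by 560 mm (y), 24 mm high. Origin: centre of its underside. Its front edge is the long one on its -x side, nearest the robot; its +y end is the left end as the robot sees it. Three cork-coloured squares (100 by 80 mm, flush) are inlaid along its middle line.
- bay_left (a point): centre of the left (+y) inlaid square, on the board's top; 130 mm from the middle one
- bay_mid (a point): centre of the middle inlaid square, on the board's top
- bay_right (a point): centre of the right (-y) inlaid square, on the board's top; 130 mm from the middle one
- post: fixed turned wooden post, 36 mm across, 120 mm tall, on one end of the board (either end), 105 mm beyond the nearest square's centre. Origin: centre of its underside.
- step: fixed low wooden two-step block, 60 by 50 mm, 32 mm tall, on the other end of the board. Origin: centre of its underside.
- stand: fixed round steel painting stand, 140 mm across, flat top 24 mm above the table (same height as the board's top), in front of the board on the left or the right. At the start one of the horses stands on it; it may be used to put a horse down on the way. Origin: centre of its underside.
- mat: fixed round cork mat, 90 mm across, 6 mm thick, lying on the table in front of the board, on the other side from the stand. Origin: centre of its underside.
- big: tallest of three alike blocky white-primed wooden horses: 135 mm tall, 115 long, 49 wide, 260 g. Origin: centre of underside; nose along own -x (at the board's yaw it faces the front edge). Grip the neck from above across y: flat sides 49 mm apart, flush with the trunk's, 39 long, centre x = -23, z 88 (trunk's top) to 130, small ears above. Trunk x -39 to 53.
- medium: middle-sized of three alike blocky white-primed wooden horses: 110 mm tall, 94 long, 40 wide, 160 g. Origin: centre of underside; nose along own -x (at the board's yaw it faces the front edge). Grip the neck from above across y: flat sides 40 mm apart, flush with the trunk's, 32 long, centre x = -19, z 72 (trunk's top) to 106, small ears above. Trunk x -32 to 43.
- small: smallest of three alike blocky white-primed wooden horses: 88 mm tall, 75 long, 32 wide, 90 g. Origin: centre of underside; nose along own -x (at the board's yaw it faces the front edge). Grip the neck from above across y: flat sides 32 mm apart, flush with the trunk's, 25 long, centre x = -15, z 57 (trunk's top) to 84, small ears above. Trunk x -25 to 34.
- big_nose (a point): tip of the big horse's nose
- medium_nose (a point): tip of the medium horse's nose
- small_nose (a point): tip of the small horse's nose
- jar: closed grey paint jar with a steel lid, 54 mm across, 75 mm tall, about 160 g, at the start on one of the three squares (any). Origin: centre of its underside; z up.
- varnish: bystander: amber varnish bottle, 48 mm across, 130 mm tall, on the table between the stand and the cork mat. Origin: centre of its underside, on its support
- pot: bystander: small solid white colour pot, 36 mm across, 28 mm tall, standing on the board behind and between the left and middle squares. Origin: centre of its underside, on its support
- dish: bystander: white bowl, 110 mm across, 30 mm tall, on the table past the board's left end. Origin: centre of its underside, on its support
- mug: bystander: blue mug, 76 mm across plus handle, 85 mm tall, on the table past the board's right end. Origin: centre of its underside, on its support
- inkblock: bystander: small dark metal block, 28 mm square, 30 mm tall, standing on the board behind and between the middle and right squares. Origin: centre of its underside, on its support
- sander: bystander: cork sanding block, 75 by 45 mm, 32 mm tall, on the table at the front right. Origin: centre of its underside, on its support
Not all that is in view belongs to the job. What is shaped like the medium but orange or red is not meant.

How it is judged:
At the end, for the whole second after the job is handed in: Horses by size, tallest nearest the post, smallest at the step: each within 22 mm of its square's centre and standing on it, upright within 0.1 rad, nose to the front edge within 0.26 rad; jar upright on the cork mat within 22 mm of its centre; all released and at rest (((y of post in the frame of board above 0 m and (horizontal distance between big and bay_left below 0.022 m and z of big in the frame of bay_left below 0.006 m) and (horizontal distance between medium and bay_mid below 0.022 m and z of medium in the frame of bay_mid below 0.006 m) and (horizontal distance between small and bay_right below 0.022 m and z of small in the frame of bay_right below 0.006 m)) or (y of post in the frame of board below 0 m and (horizontal distance between big and bay_right below 0.022 m and z of big in the frame of bay_right below 0.006 m) and (horizontal distance between medium and bay_mid below 0.022 m and z of medium in the frame of bay_mid below 0.006 m) and (horizontal distance between small and bay_left below 0.022 m and z of small in the frame of bay_left below 0.006 m))) and angle between each of big, medium, small, jar's own z axis and vertical below 0.1 rad and angle between the x axis of each of big, medium, small and the x axis of board, either way round below 0.26 rad and x of each of big_nose, medium_nose, small_nose in the frame of board below 0 m and horizontal distance between jar and mat below 0.022 m and z of jar in the frame of mat below 0.01 m and linear speed of each of big, medium, small, jar below 0.02 m/s); the robot touches nothing.
It fails at once if a horse or the jar is knocked over (angle between any of big, medium, small, jar's own z axis and vertical above 0.7 rad).
It fails at once if a bystander is shifted by more than 30 mm (distance of any of varnish, pot, dish, mug, inkblock, sander from where it was at the start of the episode above 0.03 m).
It also fails if it takes over 72 s, if anything falls off the work surface, if the arm or the gripper's body presses on something with over 40 N, if the wrist force passes 120 N, or if a joint passes its speed limit or range.

## Working session

There is one attempt and no reset: what is moved stays moved. The work goes in short steps, Python scripts to look and compute and a tool call to move; the robot and the scene stay as the last step left them, time stands still between calls to the robot, and variables do not carry over. Pictures are saved under pics/ and viewed, at most 10 in all, crops included, and the job is handed in when it is done.

Besides the shell and the picture viewer there is one more tool, called as a command line: name --argument value ..., lists and objects as JSON in quotes. move_arm: Moves the arm, as the interface text tells. Its arguments: {"type":"object","properties":{"targets":{"type":"array","items":{"type":"array","items":{"type":"array","items":{"type":"number"}}}},"newtons":{"type":"number"}},"required":["targets"]}

```bash
ls; mkdir -p pics
python3 - <<'E'
from plant import r
import cv2
for n in("scene","top"):
    im=r.snapshot(n); cv2.imwrite(f"pics/{n}0.png",im[:,:,::-1])
    c=r.camera_info(n); print(n,c)
s=r.get_state(); print(s)
E
```

```text
pics
scene {'fx': 445.70380479303003, 'fy': 445.70380479303003, 'cx': 329.19371618642964, 'cy': 245.98311687070603, 'k1': 0.021037782647036672, 'R': array([[-0.55597009,  0.83104655, -0.01609009],
       [ 0.69386527,  0.45336369, -0.55947506],
       [-0.45765516, -0.32221575, -0.82869099]]), 't': array([ 0.29443026, -0.29920798,  1.40063102])}
top {'fx': 512.2240423615796, 'fy': 512.2240423615796, 'cx': 323.978462254668, 'cy': 240.50228089688247, 'k1': -0.049471159833984236, 'R': array([[ 0.00521175, -0.99929439,  0.03719617],
       [-0.98987976, -0.01043054, -0.14152476],
       [ 0.14181288, -0.03608215, -0.98923566]]), 't': array([-0.03229734,  0.52608697,  1.08423308])}
{'clock': 0.1, 'q': array([-1.30316241,  0.68987364, -0.19453297,  1.56623359,  0.15732233,
        0.90248149, -0.21512416]), 'qd': array([ 0.00062872, -0.00272576, -0.00132041, -0.00352968, -0.00080839,
       -0.00018481,  0.00143727]), 'joint_torque': array([-3.20176739e-03, -5.28510618e+01, -1.27168212e+00, -1.53840262e+01,
       -5.26085962e-02,  1.93542532e-03,  4.19169646e-05]), 'tool_pos': array([0.14472892, 0.6074398 , 0.23800879]), 'eef_rot': array([ 1.16613417e-01,  9.93177058e-01, -8.00582156e-04, -3.04598154e-05]), 'contact_force': array([ 0.24220267,  0.3846698 , -0.05604871]), 'moment': array([0.03049886, 0.01914967, 0.0170918 ]), 'finger_force': 0.0, 'opening': 1.001553974996761}
```

View pics/top0.png

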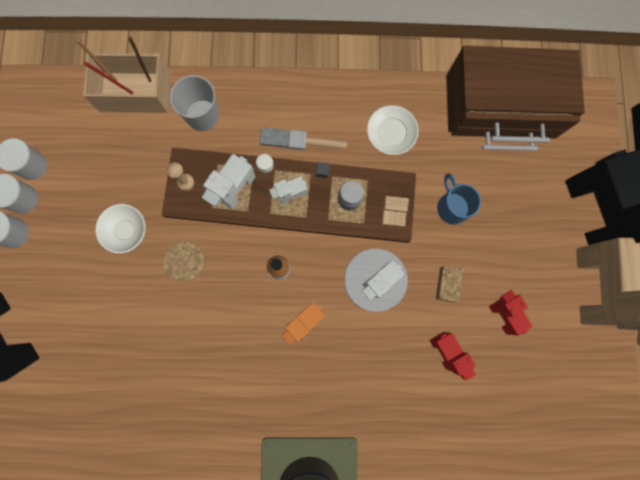

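View pics/scene0.png

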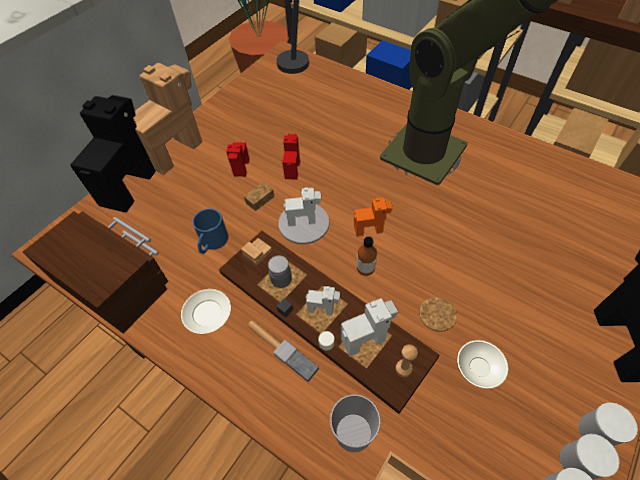

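The top view shows the post at the left end, near (180,175). Big is askew on the left square at (230,180), small is on the middle one at (290,190), and the jar is on the right one at (350,195). Medium is on the stand at (380,280), and the mat is at (184,262). I'll enlarge this area next.

Run:
```python
import cv2
im=cv2.imread("pics/top0.png")[135:305,160:420]
cv2.imwrite("pics/topc.png",cv2.resize(im,None,fx=3,fy=3,interpolation=cv2.INTER_CUBIC))
im=cv2.imread("pics/scene0.png")[180:400,210:480]
cv2.imwrite("pics/scenec.png",cv2.resize(im,None,fx=2.7,fy=2.7,interpolation=cv2.INTER_CUBIC))
```

```text
(no output)
```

View pics/topc.png

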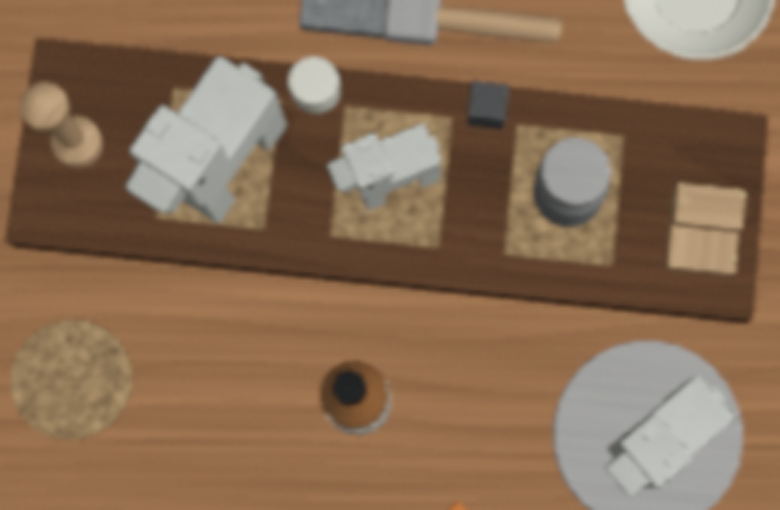

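View pics/scenec.png

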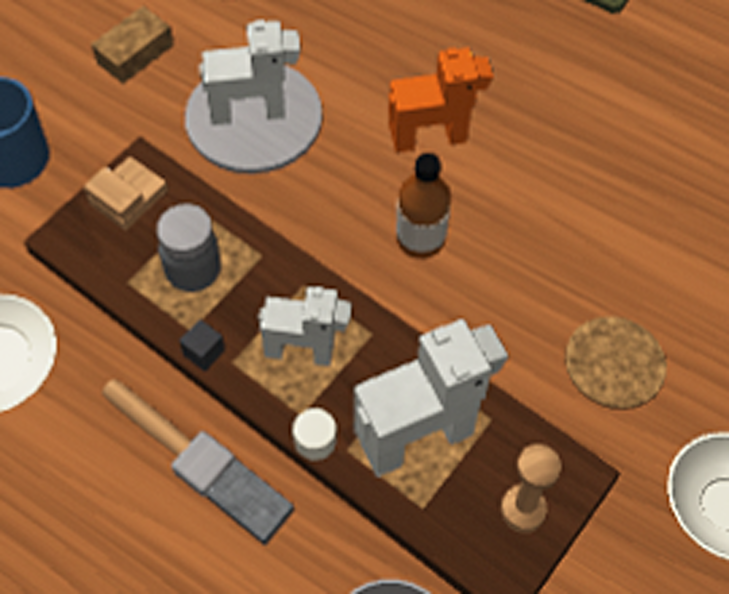

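The crops confirm the roles: big faces lower-left in the top view, small faces left, and medium faces lower-left on the stand. Next I'll measure the fixed points from pixels and fit each horse's pose to its bright top faces.

```bash
cat > h.py <<'E'
import numpy as np, cv2
from scipy.optimize import minimize, least_squares
from plant import r
def cam(n="top"):
    c=r.camera_info(n); K=np.array([[c['fx'],0,c['cx']],[0,c['fy'],c['cy']],[0,0,1.]])
    return K,np.array([c['k1'],0,0,0,0.]),np.array(c['R']),np.array(c['t'])
def proj(X,C):
    return cv2.projectPoints(np.float64(X).reshape(-1,1,3),cv2.Rodrigues(C[2])[0],C[3],C[0],C[1])[0][:,0]
def back(p,z,C):
    n=cv2.undistortPoints(np.float64(p).reshape(-1,1,2),C[0],C[1])[:,0]
    d=np.c_[n,np.ones(len(n))]@C[2]; o=-C[2].T@C[3]
    return o+d*((z-o[2])/d[:,2])[:,None]
H=dict(big=(1,49),medium=(94/115,40),small=(75/115,32))
def boxes(n):
    s,w=H[n]; w=w/2
    return [np.array([[x,y,z] for x in xs for y in (-ww,ww) for z in zs])*1e-3 for xs,ww,zs in
     [((-39*s,53*s),w,(87*s,88*s)),((-42.5*s,-3.5*s),w,(129*s,130*s)),((-62*s,-42*s),w*.7,(118*s,119*s))]]
def mask(n,p,C,S=3):
    m=np.zeros((480*S,640*S),np.uint8); c,s=np.cos(p[2]),np.sin(p[2])
    for b in boxes(n):
        X=b@np.array([[c,s,0],[-s,c,0],[0,0,1]])+[p[0],p[1],p[3]]
        q=(proj(X,C)+.5)*S-.5
        cv2.fillConvexPoly(m,cv2.convexHull(np.int32(np.round(q))),1)
    return m
def fit(n,im,p0,C,z=.024,thr=165,S=3):
    big=cv2.resize(im,None,fx=S,fy=S,interpolation=cv2.INTER_CUBIC).astype(int)
    br=((big.min(2)>thr)).astype(np.uint8)
    u=(proj([p0[0],p0[1],z+.06],C)[0]*S).astype(int)
    roi=np.zeros_like(br); cv2.circle(roi,tuple(map(int,u)),int((32 if n=='big' else 27 if n=='medium' else 22)*S),1,-1)
    br*=roi
    f=lambda p:-(lambda m:(m&br).sum()/((m|br).sum()))(mask(n,[*p,z],C,S))
    best=None
    for da in np.radians([-30,0,30]):
        a=np.array([p0[0],p0[1],p0[2]+da]); sim=np.array([a,a+[.015,0,0],a+[0,.015,0],a+[0,0,.3]])
        o=minimize(f,a,method='Nelder-Mead',options=dict(initial_simplex=sim,xatol=1e-4,fatol=1e-4))
        if best is None or o.fun<best.fun: best=o
    return best.x,-best.fun,br
E
cat > m.py <<'E'
from h import *
C=cam(); im=cv2.imread("pics/top0.png"); f=lambda p:(np.array(p,float)+.5)/3-.5+[160,135]
L=[(172,87),(267,229),(157,218)];M=[(344,106),(452,117),(440,247),(331,237)];R=[(518,124),(624,137),(613,265),(505,252)]
t=[[.05,.04],[.05,-.04],[-.05,-.04],[-.05,.04]]
pts=[(0.13,k,q) for k,q in zip([0,2,3],L)]+[(0,k,q) for k,q in enumerate(M)]+[(-.13,k,q) for k,q in enumerate(R)]
W=np.array([[t[k][0],t[k][1]+o] for o,k,_ in pts]); X=back(f([q for *_,q in pts]),.024,C)[:,:2]
rot=lambda a:np.array([[np.cos(a),-np.sin(a)],[np.sin(a),np.cos(a)]])
s=least_squares(lambda p:(W@rot(p[2]).T+p[:2]-X).ravel(),[.6,0,0]); b=s.x
print("board",b.round(4),"deg",np.degrees(b[2]).round(2),"rms",np.sqrt((s.fun**2).mean()).round(4))
for o in(.13,0,-.13): print("bay",(rot(b[2])@[0,o]+b[:2]).round(4))
print("jar",back(f([(577,172)]),.099,C)[0].round(4),"mat",back(f([(72,378)]),.006,C)[0].round(4))
print("varn,pot,ink",back(f([(349,388)]),.13,C)[0].round(3),back(f([(315,82)]),.052,C)[0].round(3),back(f([(489,102)]),.054,C)[0].round(3))
print("post",back(f([(45,105)]),.14,C)[0].round(3))
ov=im.copy(); ov=cv2.resize(ov,None,fx=3,fy=3)
for n,pc,a in(("big",(207,145),-.7),("small",(395,165),-1.2),("medium",(675,430),-.75)):
    p0=back(f([pc]),.1,C)[0]; x,i,br=fit(n,im,[p0[0],p0[1],a],C)
    print(n,x.round(4),np.degrees(x[2]).round(1),"iou",round(i,3))
    cs,_=cv2.findContours(mask(n,[*x,.024],C),cv2.RETR_EXTERNAL,2); cv2.drawContours(ov,cs,-1,(0,0,255),1)
cv2.imwrite("pics/ov.png",ov[405:915,480:1260])
E
python3 m.py
```

```text
board [ 0.6344  0.0473 -0.0919] deg -5.26 rms 0.0009
bay [0.6464 0.1768]
bay [0.6344 0.0473]
bay [ 0.6225 -0.0821]
jar [ 0.6213 -0.0844  0.099 ] mat [0.4823 0.2831 0.006 ]
varn,pot,ink [0.465 0.071 0.13 ] [0.698 0.104 0.052] [ 0.684 -0.024  0.054]
post [0.653 0.278 0.14 ]
big [ 0.6422  0.1734 -0.5606] -32.1 iou 0.816
small [ 0.6316  0.0475 -1.1235] -64.4 iou 0.766
medium [ 0.4368 -0.1502 -0.8684] -49.8 iou 0.885
```

View pics/ov.png

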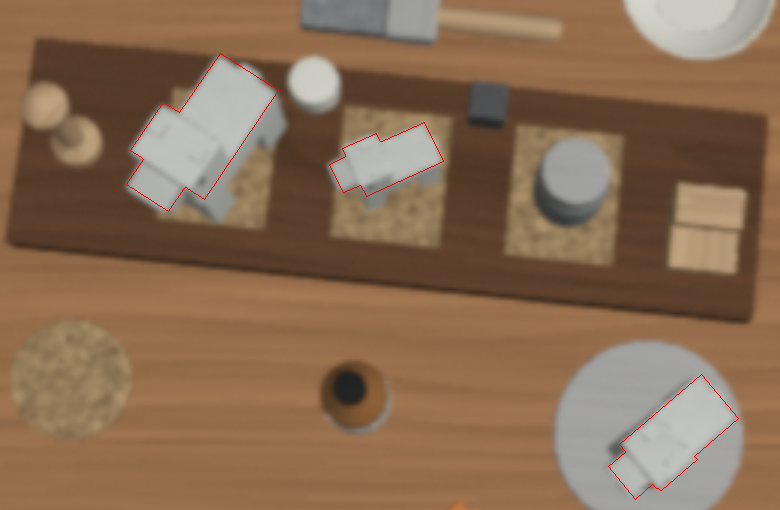

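The overlay outlines match all three horses, so the poses are usable. Next is a small helper that converts world goals into tool-frame moves.

```bash
cat > go.py <<'E'
# usage: go.py x y z yawdeg [x y z yaw ...] -> row numbers from present pose
import sys,numpy as np
from scipy.spatial.transform import Rotation as Ro
from plant import r
s=r.get_state(); R=Ro.from_quat(s['eef_rot']); p=s['tool_pos']
a=list(map(float,sys.argv[1:]))
print("t",round(s['clock'],2),"at",p.round(4),"op",round(s['opening'],3),"q7",s['q'][6].round(2))
for i in range(0,len(a),4):
    x,y,z,w=a[i:i+4]
    c=[R.inv()*(Ro.from_euler('z',w+k,degrees=True)*Ro.from_matrix(np.diag([-1,1,-1]))) for k in(0,180)]
    v=min((q.as_rotvec(degrees=True) for q in c),key=np.linalg.norm)
    print((R.inv().apply(np.array([x,y,z])-p)*1000).round(1),v.round(1))
E
python3 go.py .6213 -.0844 .25 -5.3 .6213 -.0844 .063 -5.3
```

```text
t 0.1 at [0.1447 0.6074 0.238 ] op 1.002 q7 -0.22
[-623.9 -562.7  -11. ] [-0.1  0.  -8.1]
[-623.8 -562.4  176. ] [-0.1  0.  -8.1]
```

move_arm --targets '[[[1,-45,-40,-11,0,0,0],[1,-90,-80,-11,0,0,-1],[1,-135,-120,-11,0,0,-2],[1,-180,-160,-11,0,0,-3],[1,-225,-200,-11,0,0,-4],[1,-270,-240,-11,0,0,-5],[1,-315,-280,-11,0,0,-6],[1,-355,-320,-11,0,0,-7],[1,-400,-360,-11,0,0,-8],[1,-440,-400,-11,0,0,-8]]]'

```text
clock: 1.35
tool_pos: [0.4811, 0.1151, 0.2496]
eef_rot: [0.047, 0.999, 0.0, -0.0]
contact_force: [1.3, 1.2, -0.3]
opening: 1.0
finger_force: 0.0
```

```bash
python3 go.py .6213 -.0844 .20 -5.3 .6213 -.0844 .063 -5.3
```

```text
t 1.35 at [0.4811 0.1151 0.2496] op 1.0 q7 0.91
[-158.4 -185.4   49.5] [ 0.  -0.  -0.1]
[-158.4 -185.4  186.5] [ 0.  -0.  -0.1]
```

move_arm --targets '[[[1,-40,-46,0,0,0,0],[1,-80,-93,0,0,0,0],[1,-120,-139,20,0,0,0],[1,-158,-185,49,0,0,0],[1,-158,-185,49,0,0,0],[1,-158,-185,49,0,0,0]]]'

```text
clock: 2.1
tool_pos: [0.6195, -0.0816, 0.2]
eef_rot: [0.047, 0.999, 0.001, -0.001]
contact_force: [-0.5, 0.2, 0.5]
opening: 0.998
finger_force: 0.0
```

```bash
python3 go.py .6213 -.0844 .063 -5.3
python3 - <<'E'
from h import *
C=cam("wrist"); im=r.snapshot("wrist"); 
cv2.imwrite("pics/w1.png",im[:,:,::-1])
E
```

```text
t 2.1 at [ 0.6195 -0.0816  0.2   ] op 0.998 q7 1.3
[ -2.3  -2.8 137. ] [ 0.1 -0.1 -0.1]
```

View pics/w1.png

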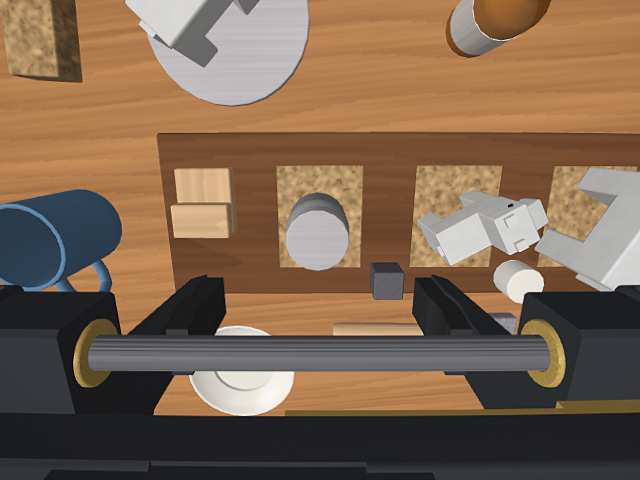

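The wrist view shows the jar lid centred near (317,240), between the fingers and clear of the inkblock at (387,281). I'll cross-check these positions with the wrist camera.

Run:
```python
from h import *
C=cam("wrist")
print(back([(317,240)],.099,C).round(4)); X=back([(277,166),(362,166),(363,267),(277,267)],.024,C);print(X.mean(0).round(4)); X=back([(417,166),(502,166),(411,267)],.024,C);print(X.round(4),((X[1]+X[2])/2).round(4))
```

```text
[[ 0.6217 -0.0824  0.099 ]]
[ 0.6222 -0.0801  0.024 ]
[[0.5808 0.0144 0.024 ]
 [0.5879 0.0938 0.024 ]
 [0.6804 0.0068 0.024 ]] [0.6341 0.0503 0.024 ]
```

move_arm --targets '[[[1,-2,-2,35,0,0,0],[1,-2,-2,70,0,0,0],[1,-2,-2,105,0,0,0],[1,-2,-2,125,0,0,0],[1,-2,-2,137,0,0,0],[1,-2,-2,137,0,0,0],[0,-2,-2,137,0,0,0],[0,-2,-2,137,0,0,0],[0,-2,-2,137,0,0,0],[0,-2,-2,137,0,0,0]]]' --newtons 20

```text
clock: 3.4
tool_pos: [0.6221, -0.084, 0.0641]
eef_rot: [0.047, 0.999, 0.0, 0.0]
contact_force: [-0.8, 0.3, 2.1]
opening: 0.596
finger_force: 20.0
```

```bash
python3 go.py .6213 -.0834 .22 -5.3 .4823 .2831 .22 -5.3
```

```text
t 3.4 at [ 0.6221 -0.084   0.0641] op 0.596 q7 1.24
[   0.8    0.6 -155.9] [ 0.   0.  -0.1]
[ 173.6  352.4 -155.9] [ 0.   0.  -0.1]
```

move_arm --targets '[[[0,0,0,-25,0,0,0],[0,0,0,-65,0,0,0],[0,0,0,-110,0,0,0],[0,0,0,-145,0,0,0],[0,12,24,-156,0,0,0],[0,32,64,-156,0,0,0],[0,52,106,-156,0,0,0],[0,73,148,-156,0,0,0],[0,94,190,-156,0,0,0],[0,114,232,-156,0,0,0]]]'

```text
clock: 4.65
tool_pos: [0.5272, 0.16, 0.2186]
eef_rot: [0.046, 0.999, -0.0, -0.002]
contact_force: [-0.2, 0.5, -1.1]
opening: 0.596
finger_force: 20.0
```

```bash
python3 go.py .4823 .2835 .18 -5.3 .4823 .2835 .048 -5.3
```

```text
t 4.65 at [0.5272 0.16   0.2186] op 0.596 q7 0.87
[ 56.  118.9  38.7] [-0.  -0.2  0. ]
[ 55.6 118.9 170.7] [-0.  -0.2  0. ]
```

move_arm --targets '[[[0,20,42,0,0,0,0],[0,38,80,0,0,0,0],[0,52,110,0,0,0,0],[0,57,120,20,0,0,0],[0,57,120,60,0,0,0],[0,57,120,100,0,0,0],[0,57,120,130,0,0,0],[0,57,120,150,0,0,0],[0,57,120,160,0,0,0],[0,57,120,160,0,0,0]]]'

```text
clock: 5.9
tool_pos: [0.4833, 0.2825, 0.0591]
eef_rot: [0.047, 0.999, -0.0, -0.001]
contact_force: [1.2, -1.0, -0.5]
opening: 0.593
finger_force: 20.0
```

```bash
python3 go.py .4823 .2835 .18 -5.3 .4823 .2835 .0465 -5.3
```

```text
t 5.9 at [0.4833 0.2825 0.0591] op 0.593 q7 0.57
[   1.3    0.7 -120.9] [-0.1 -0.1 -0. ]
[ 1.1  0.9 12.6] [-0.1 -0.1 -0. ]
```

move_arm --targets '[[[0,0,0,7,0,0,0],[0,0,0,12,0,0,0],[0,0,0,12,0,0,0],[0.8,0,0,12,0,0,0],[0.8,0,0,12,0,0,0],[0.9,0,0,12,0,0,0],[0.9,0,0,-30,0,0,0],[0.9,0,0,-90,0,0,0],[0.9,0,0,-130,0,0,0],[0.9,0,0,-150,0,0,0]]]'

```text
clock: 7.15
tool_pos: [0.4855, 0.2828, 0.2124]
eef_rot: [0.047, 0.999, 0.001, 0.002]
contact_force: [0.8, -0.4, -0.4]
opening: 0.9
finger_force: 0.0
```

```bash
python3 go.py .6251 .061 .2 -64.4
```

```text
t 7.15 at [0.4855 0.2828 0.2124] op 0.9 q7 0.64
[-159.8 -207.7   12.4] [ 0.2  0.1 59. ]
```

move_arm --targets '[[[1,-23,-30,0,0,0,9],[1,-46,-60,0,0,0,18],[1,-69,-90,0,0,0,27],[1,-92,-120,0,0,0,36],[1,-115,-150,0,0,0,45],[1,-138,-180,0,0,0,54],[1,-155,-200,5,0,0,59],[1,-160,-208,12,0,0,59],[1,-160,-208,12,0,0,59]]]'

```text
clock: 8.28
tool_pos: [0.6235, 0.0606, 0.1966]
eef_rot: [0.532, 0.847, -0.0, -0.001]
contact_force: [-0.6, 0.4, -0.2]
opening: 0.999
finger_force: 0.0
```

```bash
python3 go.py .6251 .061 .074 -64.4
python3 - <<'E'
from h import *
C=cam("wrist"); im=r.snapshot("wrist"); 
cv2.imwrite("pics/w2.png",im[:,:,::-1])
im=im[:,:,::-1]; 
x,i,br=fit.__wrapped__(0) if 0 else (0,0,0)
# overlay model at estimated pose
ov=im.copy()
for n,p in (("small",[.6316,.0485,-1.1235,.024]),):
    cs,_=cv2.findContours(mask(n,p,C,1),cv2.RETR_EXTERNAL,2); cv2.drawContours(ov,cs,-1,(0,0,255),1)
cv2.imwrite("pics/w2.png",ov)
E
```

```text
t 8.28 at [0.6235 0.0606 0.1966] op 0.999 q7 0.29
[ -0.6   1.9 122.6] [-0.1 -0.1  0.1]
```

View pics/w2.png

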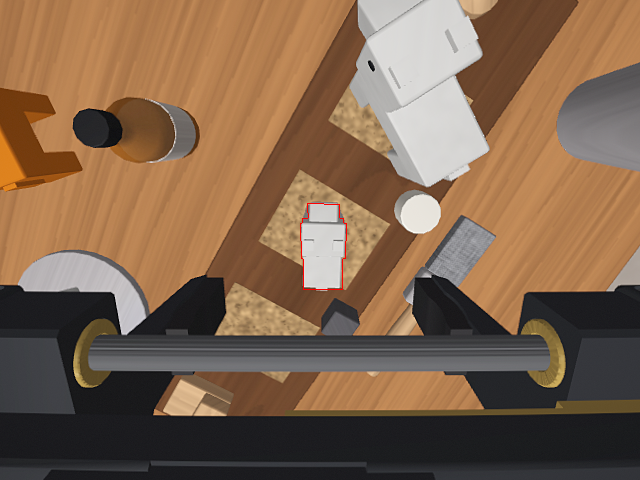

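The small horse's model outline at (302–345, 203–290) matches the picture to about a pixel. Now I'll descend and grip.

move_arm --targets '[[[1,-1,2,35,0,0,0],[1,-1,2,75,0,0,0],[1,-1,2,105,0,0,0],[1,-1,2,122,0,0,0],[1,-1,2,122,0,0,0],[0,-1,2,122,0,0,0],[0,-1,2,122,0,0,0],[0,-1,2,122,0,0,0],[0,-1,2,122,0,0,0],[0,-1,2,122,0,0,0]]]' --newtons 15

```text
clock: 9.57
tool_pos: [0.6267, 0.0601, 0.0758]
eef_rot: [0.533, 0.846, 0.0, 0.0]
contact_force: [0.1, 0.5, -0.3]
opening: 0.455
finger_force: 0.0
```

```bash
python3 go.py .6078 -.0797 .2 -5.3
```

```text
t 9.57 at [0.6267 0.0601 0.0758] op 0.455 q7 0.28
[-117.9  -77.4 -124.2] [  0.    0.  -59.1]
```

move_arm --targets '[[[0,0,0,0,0,0,0],[0,0,0,0,0,0,0],[0,0,0,0,0,0,0],[0,0,0,-10,0,0,0],[0,0,0,-35,0,0,0],[0,0,0,-70,0,0,0],[0,0,0,-100,0,0,0],[0,-10,-8,-120,0,0,-5],[0,-30,-20,-124,0,0,-13]]]'

```text
clock: 10.7
tool_pos: [0.6225, 0.0256, 0.202]
eef_rot: [0.431, 0.903, 0.001, 0.001]
contact_force: [-0.4, -0.8, -1.3]
opening: 0.361
finger_force: 14.9
```

```bash
python3 go.py .6097 -.0799 .2 -5.3
```

```text
t 10.7 at [0.6225 0.0256 0.202 ] op 0.361 q7 0.51
[-73.9 -76.3   1.9] [  0.2   0.2 -45.7]
```

move_arm --targets '[[[0,-15,-15,0,0,0,-9],[0,-30,-31,0,0,0,-18],[0,-45,-46,0,0,0,-27],[0,-60,-62,0,0,0,-36],[0,-72,-74,10,0,0,-45],[0,-74,-76,45,0,0,-46],[0,-74,-76,80,0,0,-46],[0,-74,-76,105,0,0,-46],[0,-74,-76,118,0,0,-46],[0,-74,-76,118,0,0,-46]]]'

```text
clock: 11.95
tool_pos: [0.6081, -0.0809, 0.0814]
eef_rot: [0.047, 0.999, -0.0, -0.001]
contact_force: [-0.2, 0.0, -0.6]
opening: 0.36
finger_force: 14.9
```

```bash
python3 go.py .6097 -.0799 .0765 -5.3
```

```text
t 11.95 at [ 0.6081 -0.0809  0.0814] op 0.36 q7 1.21
[-1.5  1.1  4.9] [-0.  -0.1 -0.1]
```

move_arm --targets '[[[0,-2,1,3,0,0,0],[0,-2,1,6,0,0,0],[0,-2,1,6,0,0,0],[0.8,-2,1,6,0,0,0],[0.8,-2,1,6,0,0,0],[0.8,-2,1,6,0,0,0],[0.8,-2,1,6,0,0,0],[0.9,-2,1,-40,0,0,0],[0.9,-2,1,-90,0,0,0],[0.9,-2,1,-130,0,0,0]]]'

```text
clock: 13.2
tool_pos: [0.6108, -0.08, 0.2137]
eef_rot: [0.047, 0.999, 0.0, 0.001]
contact_force: [0.1, 0.4, -1.0]
opening: 0.896
finger_force: 0.0
```

```bash
python3 go.py .4245 -.1352 .21 -49.8
```

```text
t 13.2 at [ 0.6108 -0.08    0.2137] op 0.896 q7 1.28
[180.2 -72.5   3.4] [ 0.   0.1 44.4]
```

move_arm --targets '[[[1,30,-12,0,0,0,8],[1,65,-26,0,0,0,17],[1,100,-40,0,0,0,26],[1,135,-55,0,0,0,35],[1,165,-67,3,0,0,44],[1,180,-72,3,0,0,44],[1,180,-72,3,0,0,44],[1,180,-72,3,0,0,44]]]'

```text
clock: 14.2
tool_pos: [0.4264, -0.1343, 0.2089]
eef_rot: [0.417, 0.909, 0.001, 0.001]
contact_force: [0.3, -0.2, 0.1]
opening: 0.998
finger_force: 0.0
```

```bash
python3 go.py .4245 -.1352 .093 -49.8
python3 - <<'E'
from h import *
C=cam("wrist"); im=r.snapshot("wrist")[:,:,::-1].copy()
cs,_=cv2.findContours(mask("medium",[.4368,-.1497,-.8684,.024],C,1),cv2.RETR_EXTERNAL,2); cv2.drawContours(im,cs,-1,(0,0,255),1)
cv2.imwrite("pics/w3.png",im)
E
```

```text
t 14.2 at [ 0.4264 -0.1343  0.2089] op 0.998 q7 0.79
[  0.7  -2.2 115.9] [0.1 0.1 0.6]
```

View pics/w3.png

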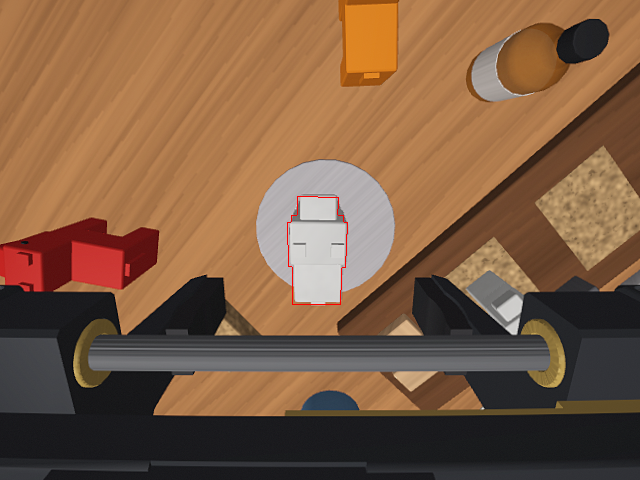

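The medium's outline at (288–347, 196–304) also matches. I'll grip it now.

move_arm --targets '[[[1,1,-2,35,0,0,0.6],[1,1,-2,75,0,0,0.6],[1,1,-2,105,0,0,0.6],[1,1,-2,116,0,0,0.6],[0,1,-2,116,0,0,0.6],[0,1,-2,116,0,0,0.6],[0,1,-2,116,0,0,0.6],[0,1,-2,116,0,0,0.6],[0,1,-2,116,0,0,0.6],[0,1,-2,116,0,0,0.6]]]' --newtons 20

```text
clock: 15.5
tool_pos: [0.4226, -0.1353, 0.0929]
eef_rot: [0.423, 0.906, 0.0, 0.0]
contact_force: [0.1, 0.3, 3.0]
opening: 0.451
finger_force: 19.7
```

```bash
python3 go.py .6155 .0506 .24 -5.3
```

```text
t 15.5 at [ 0.4226 -0.1353  0.0929] op 0.451 q7 0.74
[  18.3  267.3 -146.9] [  0.    0.  -44.7]
```

move_arm --targets '[[[0,0,0,-12,0,0,0],[0,0,0,-45,0,0,0],[0,0,0,-90,0,0,0],[0,0,0,-125,0,0,0],[0,1,20,-140,0,0,-4],[0,4,55,-140,0,0,-11],[0,7,95,-140,0,0,-18],[0,10,135,-140,0,0,-25],[0,12,175,-140,0,0,-32],[0,15,215,-140,0,0,-39]]]'

```text
clock: 16.75
tool_pos: [0.5775, 0.0148, 0.2332]
eef_rot: [0.094, 0.996, -0.0, -0.0]
contact_force: [0.5, 0.0, -0.5]
opening: 0.451
finger_force: 19.7
```

```bash
python3 go.py .6143 .0506 .2 -5.3 .6143 .0506 .0935 -5.3
```

```text
t 16.75 at [0.5775 0.0148 0.2332] op 0.451 q7 1.04
[-29.5  42.1  33.1] [-0.1 -0.  -5.5]
[-29.5  42.2 139.6] [-0.1 -0.  -5.5]
```

move_arm --targets '[[[0,-15,21,0,0,0,-4],[0,-26,37,0,0,0,-5.5],[0,-30,42,15,0,0,-5.5],[0,-30,42,50,0,0,-5.5],[0,-30,42,85,0,0,-5.5],[0,-30,42,115,0,0,-5.5],[0,-30,42,130,0,0,-5.5],[0,-30,42,134,0,0,-5.5],[0,-30,42,134,0,0,-5.5]]]'

```text
clock: 17.88
tool_pos: [0.6152, 0.0498, 0.0993]
eef_rot: [0.048, 0.999, 0.0, 0.0]
contact_force: [-0.0, -0.2, -1.3]
opening: 0.451
finger_force: 19.7
```

```bash
python3 go.py .6143 .0506 .0935 -5.3
```

```text
t 17.88 at [0.6152 0.0498 0.0993] op 0.451 q7 1.01
[1.  0.7 5.8] [ 0.   0.1 -0.2]
```

move_arm --targets '[[[0,1,1,3,0,0,0],[0,1,1,6,0,0,0],[0,1,1,6,0,0,0],[0.8,1,1,6,0,0,0],[0.8,1,1,6,0,0,0],[0.8,1,1,6,0,0,0],[0.8,1,1,6,0,0,0],[0.9,1,1,-40,0,0,0],[0.9,1,1,-90,0,0,0],[0.9,1,1,-130,0,0,0]]]'

```text
clock: 19.12
tool_pos: [0.6142, 0.0511, 0.2307]
eef_rot: [0.048, 0.999, 0.0, 0.001]
contact_force: [0.3, 0.4, -0.5]
opening: 0.899
finger_force: 0.0
```

```bash
python3 go.py .6227 .1866 .235 -32.1
```

```text
t 19.12 at [0.6142 0.0511 0.2307] op 0.899 q7 1.07
[  4.5 135.7  -4.2] [ 0.   0.1 26.6]
```

move_arm --targets '[[[1,1,35,-4,0,0,8],[1,3,75,-4,0,0,17],[1,4,110,-4,0,0,26],[1,4,136,-4,0,0,26.5],[1,4,136,-4,0,0,26.5],[1,4,136,-4,0,0,26.5]]]'

```text
clock: 19.88
tool_pos: [0.623, 0.1847, 0.2325]
eef_rot: [0.276, 0.961, -0.001, 0.0]
contact_force: [0.5, -0.6, 0.2]
opening: 0.999
finger_force: 0.0
```

```bash
python3 go.py .6227 .1866 .114 -32.1
python3 - <<'E'
from h import *
C=cam("wrist"); im=r.snapshot("wrist")[:,:,::-1].copy()
x,i,b=fit("big",im,[.6422,.1744,-.56],C,S=1) if 0 else ([.6422,.1744,-.5606],0,0)
cs,_=cv2.findContours(mask("big",[*x,.024],C,1),cv2.RETR_EXTERNAL,2); cv2.drawContours(im,cs,-1,(0,0,255),1)
cv2.imwrite("pics/w4.png",im)
E
```

```text
t 19.88 at [0.623  0.1847 0.2325] op 0.999 q7 0.52
[  1.4   1.6 118.5] [-0.1  0.   0. ]
```

View pics/w4.png

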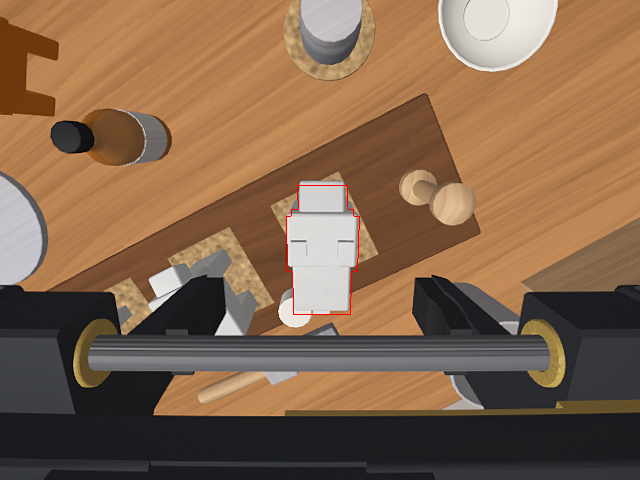

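The outline fits the big horse, which sits about 2 mm further noseward than estimated (nose row 181 against 186). I'll correct for that and grip.

move_arm --targets '[[[1,3,2,35,0,0,0],[1,3,2,75,0,0,0],[1,3,2,105,0,0,0],[1,3,2,118,0,0,0],[0,3,2,118,0,0,0],[0,3,2,118,0,0,0],[0,3,2,118,0,0,0],[0,3,2,118,0,0,0],[0,3,2,118,0,0,0],[0,3,2,118,0,0,0]]]' --newtons 30

```text
clock: 21.18
tool_pos: [0.6217, 0.1899, 0.1154]
eef_rot: [0.276, 0.961, 0.0, 0.0]
contact_force: [-0.5, -1.2, 6.0]
opening: 0.549
finger_force: 29.9
```

```bash
python3 go.py .6235 .1800 .16 -5.3 .6235 .1800 .1155 -5.3
```

```text
t 21.18 at [0.6217 0.1899 0.1154] op 0.549 q7 0.48
[ -6.8  -7.5 -44.6] [  0.    0.  -26.7]
[-6.7 -7.5 -0.1] [  0.    0.  -26.7]
```

move_arm --targets '[[[0,0,0,-15,0,0,0],[0,0,0,-40,0,0,0],[0,-2,-2,-45,0,0,-7],[0,-4,-4,-45,0,0,-14],[0,-6,-6,-45,0,0,-21],[0,-7,-8,-45,0,0,-26.7],[0,-7,-8,-30,0,0,-26.7],[0,-7,-8,-12,0,0,-26.7],[0,-7,-8,-5,0,0,-26.7],[0,-7,-8,-5,0,0,-26.7]]]'

```text
clock: 22.42
tool_pos: [0.6225, 0.1795, 0.1185]
eef_rot: [0.046, 0.999, -0.0, -0.001]
contact_force: [0.1, -0.3, -3.3]
opening: 0.551
finger_force: 29.9
```

```bash
python3 go.py .6235 .1800 .1155 -5.3
```

```text
t 22.43 at [0.6225 0.1795 0.1185] op 0.551 q7 0.85
[-0.9  0.6  3. ] [-0.  -0.1  0. ]
```

Release, then retreat up and towards the robot.

move_arm --targets '[[[0,-1,1,3,0,0,0],[0,-1,1,3,0,0,0],[0.85,-1,1,3,0,0,0],[0.85,-1,1,3,0,0,0],[0.85,-1,1,3,0,0,0],[0.85,-1,1,3,0,0,0],[0.9,-1,1,-40,0,0,0],[0.9,-1,1,-90,0,0,0],[0.9,30,1,-140,0,0,0],[0.9,80,1,-160,0,0,0]]]'

```text
clock: 23.68
tool_pos: [0.5451, 0.1887, 0.2827]
eef_rot: [0.047, 0.999, 0.002, 0.003]
contact_force: [-0.3, 0.9, 0.1]
opening: 0.897
finger_force: 0.0
```

move_arm --targets '[[[1,60,30,-20,0,0,0],[1,60,90,-40,0,0,0],[1,60,150,-40,0,0,0],[1,60,210,-40,0,0,0],[1,60,270,-40,0,0,0],[1,60,300,-40,0,0,0],[1,60,300,-40,0,0,0]]]'

```text
clock: 24.55
tool_pos: [0.5098, 0.4949, 0.3187]
eef_rot: [0.044, 0.999, 0.0, -0.001]
contact_force: [-0.5, -0.6, -0.7]
opening: 0.995
finger_force: 0.0
```

Run:
```python
from h import *
C=cam(); im=r.snapshot("top")[:,:,::-1].copy(); a=r.snapshot("scene")[:,:,::-1]
for n,x0 in(("big",(.6464,.1768,-.092)),("medium",(.6344,.0473,-.092)),("small",(.6225,-.0821,-.092))):
    x,i,_=fit(n,im,x0,C); print(n,((x[:2]-x0[:2])*1000).round(1),np.degrees(x[2]-x0[2]).round(1),round(i,2))
A=cv2.resize(im[130:310,150:430],(800,514)); B=cv2.resize(a[180:400,190:480],(800,600))
cv2.imwrite("pics/f.png",cv2.resize(np.vstack([A,B]),(430,599)))
```

```text
big [ 1.8 -2. ] -0.1 0.83
medium [-0.5  3.6] 2.7 0.84
small [ 0.3 -0.8] -2.6 0.79
```

View pics/f.png

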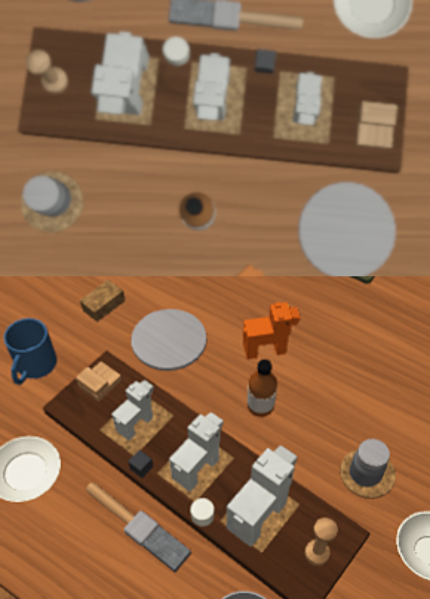

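The three horses stand on their squares, facing the front. The fits put them within 4 mm and 3° of target. The jar is upright on the mat and the bystanders look unmoved, so I'm handing in.

```bash
python3 -c "
from plant import r
print(r.finish_job())"
```

```text
the job is handed in; nothing more can be done
None
```

I handed the job in at about 25 s: the horses stand upright in size order with the tallest by the post, each within 4 mm and 3° of its square's centre and facing the front; the jar is upright on the mat and nothing was knocked over (the judge's verdict was not shown).

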